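# Hang the dip basket up to drain

### The arm

A 6-joint arm with a two-finger parallel gripper is mounted at the origin on the work surface. World frame = base frame: x ahead of the robot, y to its left, z up, the work surface at z = 0. Lengths are in m, angles in rad, forces in N, time in s.
With the tool pointing down it reaches from about 0.25 to 0.775 m from the base axis. Payload 4 kg.
Tool frame: the origin (TCP) lies at the very end of the fingers, on their centre line; the grasp point (between the pads) lies 19 mm behind it; z points along the fingers, y is the line along which they close (so a half turn about z gives the same grasp; the last joint's range is limited). The gripper opens to 94 mm and grips with 3 to 60 N. Pads are 16 mm wide; open, the fingers measure 119 mm over their backs; the gripper's body (75 mm by 177 mm) begins 78 mm behind the grasp point.
Start: joints at [-1.366, 0.087, 1.371, -0, 1.684, -0.103], TCP at [0.167, -0.524, 0.18] pointing down, gripper open.
Joint ranges: [-3.1, 3.1], [-0.76, 2.03], [0.27, 2.55], [-1.08, 4.22], [0.17, 2.65], [-2.57, 2.57]. Speed limits (rad/s): [2.79, 2.79, 3.14, 3.14, 3.14, 3.14].

### API

Orientations are given as [roll, pitch, yaw] about the fixed x, y, z axes, in that order (R = Rz(yaw) Ry(pitch) Rx(roll)).
In Python, from bench import robot, snapshot, finder gives the robot as it stands.
- The arm moves only by the tool drive_tool, never from a script. Its argument "deltas" is text: rows parted by semicolons, each of 7 numbers parted by spaces: the shift along the tool's x, y, z each as a share of 100 mm, from -1 to 1, then the turn, a rotation vector about the tool's x, y, z each as a share of 90 degrees, from -1 to 1, then the finger opening in mm, from 0 to 94. In form: tx ty tz rx ry rz gripper; .... A call has 1 to 5 rows; each row is the pose to reach, as a shift and turn from the pose commanded when the call began, along the tool's axes at that moment; what a row does not reach only later rows make up. A row lasts 1/10 s, in which the tool goes at most 50 mm and 8.59 degrees, less where a joint would pass 70% of its speed; a pose out of reach is approached as far as the arm can. A call with a number of a shift or a turn outside -1 to 1 is refused whole. A call with a gripper value outside its range is refused whole. The fingers move at their own pace and stop on an object; the grip force is fixed at half the most. Time passes only in rows, so rows that repeat a pose let the fingers close. It gives the time, the measured TCP pose, the force, the opening and the grip force at its end, in the units of the state.
- robot.get_obs(): the state, without advancing time (a new reading comes with each control period).
- snapshot(name): name is "scene" or "top"; returns a dict with "img" (480x640x3 uint8, red, green, blue), "fx", "fy", "cx", "cy" (pixels), "T" (4x4, takes a point from camera to world coordinates). Camera axes: x right, y up, looking along -z (the intrinsics and any distortion apply to the point x, -y, -z); pixel columns grow to the right and rows downward; lengths in m; the calibration is good to about 2 mm. A picture is of the moment at which its call begins. There is no depth.
- robot.close_job(): hands the job in; it is judged then, once.
Trained networks look in the newest picture that a camera, given by its name, has taken for a name from the list of things; names that differ only in an ending like _2 or _b are one class to them, and where a whole thing is asked for, a point or a joint stands for the part that bears it (a point fixed in the world has none). Each returns a list of dicts, best first, with "confidence" (0 to 1); they miss things now and then, are a little off and sometimes report something else, mostly with a low value. They report only what shows in the picture. A call takes as long as a camera call.
- finder.look_for(camera, thing): "xy" ([column, row] in pixels, amid what is visible of it).
- finder.masks_of(camera, thing): "region" (480x640 bool, what is visible of it) and "xy" ([column, row] in pixels, amid what is visible of it).
- finder.landmark_of(camera, thing): "xy" ([column, row] in pixels: a listed point, or the origin of a listed thing).
The state is a dict: "time": time; "joint_positions": joint angles; "qvel": joint speeds; "joint_torque": joint torques, N m; "tool_pos": TCP position; "ee_rot": TCP orientation; "wrist_force": force on the tool from outside, world axes, zero at the start; "wrist_torque": the same for the moment, N m; "width": finger opening in m; "finger_force": force on a finger pad.
Only numpy, scipy, OpenCV 4.12 (cv2) and the standard library are available. Lean on these libraries where they do the work, as an engineer would, in place of code of your own. Each camera call takes 0.05 s, during which the arm holds its last target. There are 200 camera calls.

### The job

The basket of freshly washed sleeves has to drip dry. While it stands on the bench, raise its folded-down bail upright; then lift the basket by the bail, keeping it level with the sleeves inside, and hang it by the bail's grip across both prongs of the double hook over the drip tray, behind the upturned tips. Set it down gently on the prongs, let go and leave it hanging still, without disturbing the other things on the bench.

Things in the scene. Friction and masses are not known exactly. Their poses are not given: they have to be found in the camera images.
- basket: Round perforated steel dip basket, loose, 140 mm across the rim, 65 mm tall, about 0.6 kg with its load. Origin: centre of its underside, z up. Ears at the rim on its +y and -y sides (to 84 mm up) hold the bail's pivots, 75 mm above the underside. At the start the bail is folded down over the rim on the basket's -x side, which faces roughly towards the robot.
- bail (a joint): Angle of the wire bail about the basket's y axis, rad: 0 = upright, positive = folded to the basket's -x side, 1.8 = fully down on the rim (stop; -1.8 on the other side). Swings easily with slight friction: left within about 0.4 rad of upright it stays, lower it falls down again. The grip's middle is 120 mm from the pivot axis.
- bail_grip (a point): Centre of the bail's straight grip: an aluminium tube 12 mm thick, 92 mm long on 6 mm wire, parallel to the basket's y. Turns with the bail: y along the tube, z from pivots to grip. Folded, it is 117 mm from the basket's axis (40 mm clear of the wall), 48 mm above the bench; upright, 195 mm above the underside. The wire legs below it are 100 mm apart, wider lower down.
- stand: Drain stand, fixed: steel drip tray with 25 mm high rim, x -115 to +145, y -110 to +110 mm, and a grey 20 mm square post 250 mm tall at its +x end. From a plate on the post (front at x = +115 mm) two level steel prongs, a double hook, point to the stand's -x side, roughly towards the robot. Origin: on the bench, under the hanging place.
- hook_seat (a point): Half-way between the two prongs, level with their upper surfaces (240 mm above the bench), 12 mm to +x of the stand's origin; axes as the stand's. Prongs: along x, 8 mm thick, centres at y = -34 and +34 mm. Upturned tips 30 to 47 mm to -x of here, 22 mm high; plate 103 mm to +x. Hung here, the basket clears the post, the tube's axis is 6 mm above this point.
- sleeve_a_center (a point): Centre of a turned steel sleeve, 42 mm outside, 32 mm bore, 48 mm long, standing loose in the basket on its 4 mm thick floor; it ends below the rim.
- sleeve_b_center (a point): Centre of the second, equal sleeve in the basket.
- tube_center (a point): Centre of a bystander: steel tube standing on end, 54 mm across and 140 mm tall, loose.
- spanner: Bystander: steel spanner 190 mm long lying flat on the bench, loose. Origin: underside, mid-length; x along it.
- oiler: Bystander: white plastic bottle with black cap, 56 mm across and 130 mm tall, standing loose. Origin: centre of its underside.

How it is judged:
On the way:
1. the bail is raised to within 0.35 rad of upright while the basket still stands level on the bench (value of joint bail between -0.35 and 0.35 rad and height (world z) of basket below 0.008 m and angle between basket's own z axis and vertical below 0.15 rad), for 0.1 s.
At the end, for the whole second after the job is handed in: Bail grip on both prongs behind the tips (axis 0-12 mm above them; 28 mm before to 60 mm behind the seat, 20 mm sideways, 0.2 rad of square); basket clear of the tray, within 0.25 rad of level, slower than 30 mm/s, both sleeves inside, let go (z of bail_grip in the frame of hook_seat between 0 and 0.012 m and x of bail_grip in the frame of hook_seat between -0.028 and 0.06 m and y of bail_grip in the frame of hook_seat between -0.02 and 0.02 m and angle between the y axis of bail_grip and the y axis of hook_seat, either way round below 0.2 rad and angle between basket's own z axis and vertical below 0.25 rad and linear speed of basket below 0.03 m/s and height (world z) of basket above 0.035 m and contact force between basket and stand above 1.5 N and distance between each of sleeve_a_center, sleeve_b_center and basket below 0.08 m); the robot touches nothing.
It fails at once if the basket is tipped more than 0.6 rad (angle between basket's own z axis and vertical above 0.6 rad).
It fails at once if a sleeve comes out of the basket (distance between any of sleeve_a_center, sleeve_b_center and basket above 0.1 m).
It fails at once if the basket is let fall (moves faster than 0.35 m/s while not held) (contact force between the fingers and basket below 0.1 N and linear speed of basket above 0.35 m/s).
It fails at once if the basket is forced onto the hook (more than 60 N between basket and stand) (contact force between basket and stand above 60 N).
It fails at once if a bystander (tube, spanner or oil bottle) is moved more than 30 mm (distance of any of tube_center, spanner, oiler from where it was at the start of the episode above 0.03 m).
It also fails if it takes over 69 s, if anything falls off the work surface, if the arm or the gripper's body presses on something with over 40 N, if the wrist force passes 120 N, or if a joint passes its speed limit or range.

## Working session

There is one attempt and no reset: what is moved stays moved. The work goes in short steps, Python scripts to look and compute and a tool call to move; the robot and the scene stay as the last step left them, time stands still between calls to the robot, and variables do not carry over. Pictures are saved under pics/ and viewed, at most 10 in all, crops included, and the job is handed in when it is done.

Besides the shell and the picture viewer there is one more tool, called after "Emit:" as name(argument=value, ...), one argument or row to a line, values as JSON. drive_tool: Moves the arm, as the interface text tells. Shift numbers are shares of 100 mm and turn numbers shares of 90 degrees, none past 1 either way. Its arguments: {"type":"object","properties":{"deltas":{"type":"string"}},"required":["deltas"]}

```bash
mkdir -p pics; ls; cat > h.py <<'E'
import numpy as np, cv2
from bench import robot, snapshot, finder
from scipy.spatial.transform import Rotation as R
def ray(s,xy):
    T=np.array(s["T"]); d=T[:3,:3]@np.array([(xy[0]-s["cx"])/s["fx"],-(xy[1]-s["cy"])/s["fy"],-1.]); return T[:3,3],d/np.linalg.norm(d)
def atz(s,xy,z):
    o,d=ray(s,xy); return o+d*(z-o[2])/d[2]
def tri(s1,a,s2,b):
    A=[];B=[]
    for s,p in((s1,a),(s2,b)):
        o,d=ray(s,p);M=np.eye(3)-np.outer(d,d);A.append(M);B.append(M@o)
    x=np.linalg.lstsq(np.vstack(A),np.hstack(B),rcond=None)[0]
    return x,[float(np.linalg.norm(A[i]@x-B[i])) for i in(0,1)]
def proj(s,p):
    T=np.array(s["T"]); c=T[:3,:3].T@(np.asarray(p)-T[:3,3]); return np.array([s["cx"]+s["fx"]*c[0]/-c[2], s["cy"]-s["fy"]*c[1]/-c[2]])
E
python3 - <<'E'
from h import *
np.set_printoptions(precision=4,suppress=True)
S={c:snapshot(c) for c in("scene","top")}
for c,s in S.items():
    print(c,[k for k in s if k!="img"],s["T"][:3,3] if hasattr(s["T"],"shape") else s["T"])
    cv2.imwrite(f"pics/{c}0.png",s["img"][...,::-1])
for t in("basket","bail_grip","stand","hook_seat","sleeve_a_center","tube_center","spanner","oiler"):
    L={c:finder.landmark_of(c,t) for c in S}
    for c in S: print(t,c,[(np.round(l["xy"],1),round(l["confidence"],2)) for l in L[c][:3]])
    if L["scene"] and L["top"]: print("   ",tri(S["scene"],L["scene"][0]["xy"],S["top"],L["top"][0]["xy"]))
print(robot.get_obs())
E
```

```text
pics
scene ['fx', 'fy', 'cx', 'cy', 'T'] [ 0.9925 -0.7646  1.3007]
top ['fx', 'fy', 'cx', 'cy', 'T'] [ 0.385  -0.0051  1.4687]
basket scene [(array([342., 257.]), 0.81)]
basket top [(array([262. , 217.6]), 0.83)]
    (array([ 0.5387,  0.1478, -0.0077]), [0.005564978739000918, 0.005564978739000354])
bail_grip scene [(array([305.6, 239.3]), 0.74)]
bail_grip top [(array([274.4, 254.8]), 0.6)]
    (array([0.4242, 0.1087, 0.0364]), [0.0023203764746230343, 0.002320376474623443])
stand scene [(array([276.7, 349.2]), 0.63)]
stand top [(array([376.2, 215.3]), 0.94), (array([449.3, 216.5]), 0.5)]
    (array([ 0.5505, -0.2162, -0.0048]), [2.890265669976733e-05, 2.8902656699802283e-05])
hook_seat scene [(array([274.9, 295. ]), 0.89)]
hook_seat top []
sleeve_a_center scene [(array([353.7, 250.5]), 0.7)]
sleeve_a_center top [(array([261.6, 211. ]), 0.64), (array([274.3, 252.8]), 0.62)]
    (array([0.5627, 0.1507, 0.0353]), [0.004204831117187972, 0.0042048311171890545])
tube_center scene [(array([406.5, 176.4]), 0.96)]
tube_center top [(array([150.3, 211.3]), 0.95)]
    (array([0.5591, 0.4904, 0.05
[... 259 characters left out ...]

oiler scene [(array([215.5, 428.7]), 0.85)]
oiler top [(array([447.7, 215.8]), 0.95), (array([264.8, 227.4]), 0.71)]
    (array([ 0.5471, -0.4587, -0.0314]), [0.006454599607224806, 0.00645459960722523])
{'time': 0.9, 'joint_positions': array([-1.3661,  0.0871,  1.3707, -0.    ,  1.6836, -0.1031]), 'qvel': array([-0.0012, -0.0006, -0.0007,  0.0005, -0.0016,  0.0007]), 'joint_torque': array([  0.0005, -34.0031, -30.2602,   0.0721,   0.0237,   0.    ]), 'tool_pos': array([ 0.1666, -0.5242,  0.18  ]), 'ee_rot': array([3.1414, 0.    , 0.3078]), 'wrist_force': array([-1.1441, -0.746 ,  0.4889]), 'wrist_torque': array([-0.0071, -0.023 , -0.0422]), 'finger_force': 0.0, 'width': 0.09414351336908981}
```

```bash
python3 - <<'E'
import cv2
a=cv2.imread("pics/scene0.png")[130:460,130:460]; b=cv2.imread("pics/top0.png")[150:300,220:480]
cv2.imwrite("pics/s1.png",cv2.resize(a,(600,600),interpolation=3)); cv2.imwrite("pics/t1.png",cv2.resize(b,(780,450),interpolation=3))
E
```

```text
(no output)
```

View pics/s1.png

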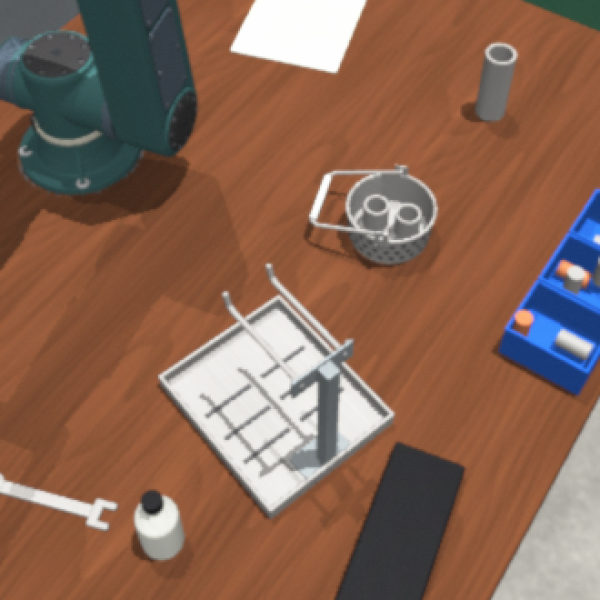

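View pics/t1.png

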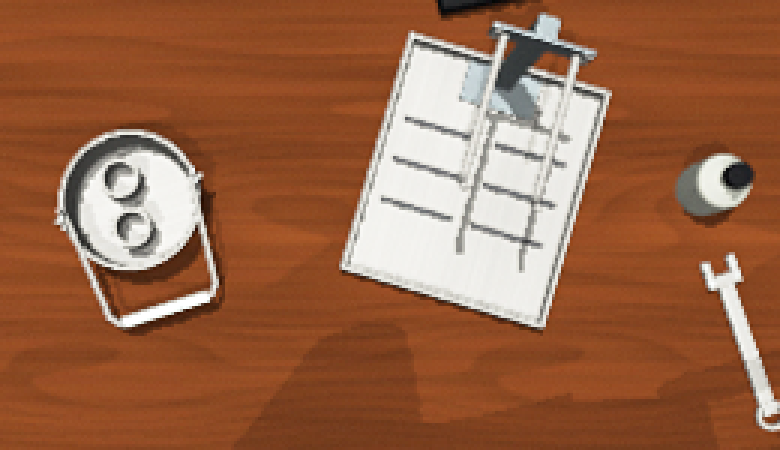

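The scene crop shows the folded bail's grip at about full-frame (306,239), the ears at (352,222) and (342,261), and the prong tips at (254,292) and (277,277). The top crop shows the rim centre at (263,217), the ears at (241,222) and (286,210), and the prong tips near (374,212) and (400,217).

```bash
python3 - <<'E'
from h import *
np.set_printoptions(precision=4,suppress=True)
S={c:snapshot(c) for c in("scene","top")}; s,t=S["scene"],S["top"]
f=lambda p:(130+p[0]*.55,130+p[1]*.55); g=lambda p:(220+p[0]/3,150+p[1]/3)
for n,a,b in(("earL",(403,168),(62,217)),("earR",(386,238),(198,180)),("gripL",(328,176),(116,323)),("gripR",(314,221),(213,297)),("tipL",(268,267),(463,186)),("tipR",(226,295),(540,202)),("platL",(352,344),(496,28)),("platR",(294,390),(594,54))):
    print(n,tri(s,f(a),t,g(b)))
print("rim z65",atz(t,g((130,200)),.065))
print("tray corners top z25",[atz(t,g(p),.025) for p in((412,33),(609,93),(544,327),(343,269))])
print("tray scene z25",[atz(s,f(p),.025) for p in((392,413),(270,515),(160,378),(279,298))])
E
```

```text
earL (array([0.5211, 0.2078, 0.0798]), [0.002120541730759833, 0.002120541730759906])
earR (array([0.5641, 0.0743, 0.0693]), [0.0071068732207885295, 0.007106873220787982])
gripL (array([0.4133, 0.1555, 0.0414]), [9.792410009639144e-06, 9.792410009618229e-06])
gripR (array([0.444 , 0.0585, 0.0444]), [0.004974978098753716, 0.004974978098753485])
tipL (array([ 0.531 , -0.1731,  0.256 ]), [0.0013573380211705274, 0.0013573380211710756])
tipR (array([ 0.5157, -0.2401,  0.2625]), [0.00074370765599239, 0.0007437076559921429])
platL (array([ 0.6765, -0.2049,  0.2443]), [0.002829608641208504, 0.0028296086412086287])
platR (array([ 0.6527, -0.2938,  0.2414]), [0.0019101281170017283, 0.0019101281170019687])
rim z65 [0.5383 0.1396 0.065 ]
tray corners top z25 [array([ 0.7205, -0.1536,  0.025 ]), array([ 0.6565, -0.3613,  0.025 ]), array([ 0.4095, -0.2894,  0.025 ]), array([ 0.4701, -0.0797,  0.025 ])]
tray scene z25 [array([ 0.7199, -0.1502,  0.025 ]), array([ 0.6621, -0.3645,  0.025 ]), array([ 0.4143, -0.2863,  0.025 ]), array([ 0.4776, -0.0793,  0.025 ])]
```

```bash
cat >> h.py <<'E'
C=np.array([.540,.141,0.]); BY=.309; SEAT=np.array([.563,-.2195,.240]); SY=-.286
def pose(grasp,yaw,tilt):
    "tool: closing axis y along heading yaw; tilt rad: fingers lean forward to +heading"
    h=np.array([np.cos(yaw),np.sin(yaw),0]); z=h*np.sin(tilt)-np.array([0,0,np.cos(tilt)])
    x=np.cross(np.array([h[0]*np.cos(tilt),h[1]*np.cos(tilt),np.sin(tilt)]),z)
    y=np.cross(z,x); return np.array(grasp)+.019*z, R.from_matrix(np.c_[x,y,z])
def now():
    o=robot.get_obs(); return np.array(o["tool_pos"]),R.from_euler("xyz",o["ee_rot"])
def row(P,Q,w):
    d=P[1].inv().apply(Q[0]-P[0])/.1; r=(P[1].inv()*Q[1]).as_rotvec()/(np.pi/2)
    return " ".join("%.3f"%v for v in (*d,*r))+" %g"%w
def arc(phi,tilt,c=C):
    h=np.array([np.cos(BY),np.sin(BY),0]); return pose(c+[0,0,.075]+.12*(np.array([0,0,np.cos(phi)])-h*np.sin(phi)),BY,tilt)
def step(P,Q):
    "clip one call towards Q: 0.1 m per axis, 40 deg"
    d=P[1].inv().apply(Q[0]-P[0]); k=min(1,.1/np.abs(d).max()); rv=(P[1].inv()*Q[1]).as_rotvec(); a=np.linalg.norm(rv); m=min(1,.72/max(a,1e-9))
    return P[0]+P[1].apply(d*k),P[1]*R.from_rotvec(rv*m)
E
python3 - <<'E'
from h import *
P=now(); W=[pose((.33,.07,.24),BY,0)]
for Q in W:
    for i in range(9):
        N=step(P,Q); print(row(P,N,40),"->",N[0].round(3)); P=N
        if np.linalg.norm(P[0]-Q[0])<1e-3 and (P[1].inv()*Q[1]).magnitude()<.01: break
E
```

```text
0.650 -1.000 -0.079 0.000 0.000 -0.458 40 -> [ 0.198 -0.409  0.188]
1.000 -0.282 -0.069 0.000 0.000 -0.458 40 -> [ 0.226 -0.309  0.195]
1.000 0.477 -0.074 0.000 0.000 -0.084 40 -> [ 0.255 -0.202  0.202]
1.000 0.651 -0.079 -0.000 -0.000 0.000 40 -> [ 0.287 -0.087  0.21 ]
1.000 0.651 -0.079 -0.000 -0.000 -0.000 40 -> [0.318 0.028 0.218]
0.365 0.238 -0.029 0.000 -0.000 0.000 40 -> [0.33  0.07  0.221]
```

Emit:
drive_tool(
  deltas="0.65 -1 -0.3 0 0 -0.46 40;0.65 -1 -0.3 0 0 -0.46 40;0.65 -1 -0.3 0 0 -0.46 40;0.65 -1 -0.3 0 0 -0.46 40;0.65 -1 -0.3 0 0 -0.46 40",
)

```text
time: 1.5
tool_pos: [0.1987, -0.4087, 0.2109]
ee_rot: [3.14, 0.001, 1.037]
wrist_force: [-0.4, -0.8, 0.5]
width: 0.0576
finger_force: 0.0
```

Emit:
drive_tool(
  deltas="1 -0.28 -0.1 0 0 -0.46 40;1 -0.28 -0.1 0 0 -0.46 40;1 -0.28 -0.1 0 0 -0.46 40;1 -0.28 -0.1 0 0 -0.46 40;1 -0.28 -0.1 0 0 -0.46 40",
)

```text
time: 2.0
tool_pos: [0.226, -0.3086, 0.2204]
ee_rot: [3.141, 0.001, 1.76]
wrist_force: [-0.5, -0.2, -0.4]
width: 0.04
finger_force: 0.0
```

Emit:
drive_tool(
  deltas="1 0.48 0 0 0 -0.08 40;1 0.48 0 0 0 -0.08 40;1 0.48 0 0 0 -0.08 40;1 0.48 0 0 0 -0.08 40",
)

```text
time: 2.4
tool_pos: [0.2552, -0.2012, 0.2205]
ee_rot: [3.141, 0.002, 1.882]
wrist_force: [0.9, 0.0, 0.3]
width: 0.04
finger_force: 0.0
```

Emit:
drive_tool(
  deltas="1 0.65 0 0 0 0 40;1 0.65 0 0 0 0 40;1 0.65 0 0 0 0 40;1 0.65 0 0 0 0 40",
)

```text
time: 2.8
tool_pos: [0.287, -0.0866, 0.2201]
ee_rot: [3.141, 0.001, 1.882]
wrist_force: [-0.4, -0.3, 0.2]
width: 0.0397
finger_force: 0.0
```

```bash
python3 - <<'E'
from h import *
P=now(); t=np.radians(45)
G=arc(1.79,t); z=G[1].apply([0,0,1]); pre=(G[0]-.08*z,G[1]); print(G[0],pre[0])
for Q in (pose((.33,.07,.23),BY,.2),(G[0]-.12*z,G[1]),pre):
    for i in range(9):
        N=step(P,Q); print(row(P,N,40),"->",N[0].round(3)); P=N
        if np.linalg.norm(P[0]-Q[0])<1e-3 and (P[1].inv()*Q[1]).magnitude()<.01: break
E
```

```text
[0.44121763 0.10946617 0.03547068] [0.38732828 0.09226333 0.09203922]
1.000 0.681 0.064 -0.127 0.000 0.001 40 -> [0.321 0.029 0.214]
0.360 0.235 0.071 0.000 0.000 -0.000 40 -> [0.334 0.071 0.211]
0.038 0.107 0.951 -0.373 0.000 -0.000 40 -> [0.36  0.084 0.12 ]
-0.000 0.000 0.400 0.000 0.000 0.000 40 -> [0.387 0.092 0.092]
```

Emit:
drive_tool(
  deltas="1 0.68 0.06 -0.13 0 0 40;1 0.68 0.06 -0.13 0 0 40;1 0.68 0.06 -0.13 0 0 40;1 0.68 0.06 -0.13 0 0 40",
)

```text
time: 3.2
tool_pos: [0.3213, 0.0289, 0.2138]
ee_rot: [2.938, 0.001, 1.881]
wrist_force: [0.3, -0.2, -0.2]
width: 0.04
finger_force: 0.0
```

Emit:
drive_tool(
  deltas="0.36 0.24 0.07 0 0 0 40;0.36 0.24 0.07 0 0 0 40",
)

```text
time: 3.4
tool_pos: [0.3343, 0.073, 0.2115]
ee_rot: [2.939, -0.001, 1.886]
wrist_force: [-0.5, -0.3, -0.5]
width: 0.0401
finger_force: 0.0
```

Emit:
drive_tool(
  deltas="0.04 0.11 0.95 -0.37 0 0 40;0.04 0.11 0.95 -0.37 0 0 40;0.04 0.11 0.95 -0.37 0 0 40;0.04 0.11 0.95 -0.37 0 0 40;0.04 0.11 0.95 -0.37 0 0 40",
)

```text
time: 3.9
tool_pos: [0.443, 0.0802, 0.0998]
ee_rot: [2.39, -0.012, 1.883]
wrist_force: [-0.6, 0.2, -0.3]
width: 0.0403
finger_force: 0.0
```

```bash
python3 - <<'E'
from h import *
S={c:snapshot(c) for c in("scene","top")}
print(robot.get_obs()["tool_pos"],robot.get_obs()["ee_rot"],robot.get_obs()["joint_positions"])
a=S["scene"]["img"][170:290,230:390,::-1];b=S["top"]["img"][180:300,200:360,::-1]
cv2.imwrite("pics/p2.png",cv2.resize(np.vstack([a,b]),(800,1200),interpolation=3)[::2,::2] if 0 else cv2.resize(np.hstack([a,b]),(800,300),interpolation=3))
P=now(); t=np.radians(45)
print(row(P,arc(1.79,t),36))
E
```

```text
[0.44256592 0.08120888 0.10065063] [ 2.39207861 -0.012493    1.88471184] [-0.29302288 -0.75419175  2.33134475  0.49803681  0.97758037 -0.75860568]
0.265 -0.392 0.530 -0.023 -0.008 -0.003 36
```

View pics/p2.png

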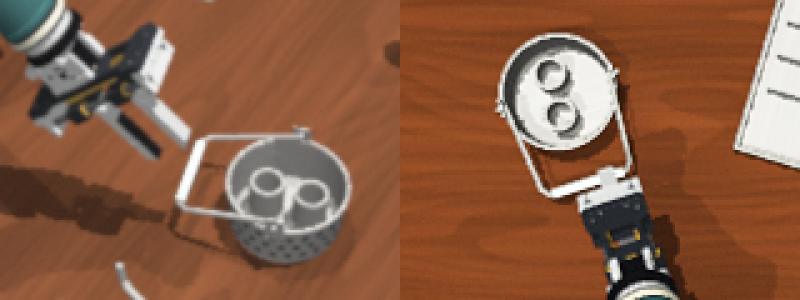

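The scene half shows the open fingers still above and short of the grip at crop pixel (190,165). The tool stopped off target because joint 2 is at its limit at 45° tilt. I'll use a smaller tilt of 25° and turn the tool with the bail.

```bash
python3 - <<'E'
from h import *
P=now(); t=np.radians(25)
G=arc(1.79,t); z=G[1].apply([0,0,1])
for Q in ((G[0]-.09*z,G[1]),G):
    print(row(P,Q,28),"->",Q[0].round(3)); P=Q
E
```

```text
0.277 -0.180 -0.335 0.199 -0.008 -0.002 28 -> [0.4   0.096 0.113]
-0.000 0.000 0.900 0.000 0.000 0.000 28 -> [0.436 0.108 0.032]
```

Emit:
drive_tool(
  deltas="0.1 -0.07 -0.34 0.1 0 0 28;0.28 -0.18 -0.34 0.2 0 0 28;0.28 -0.18 -0.34 0.2 0 0 28;0.28 -0.18 -0.34 0.2 0 0 28",
)

```text
time: 4.4
tool_pos: [0.4012, 0.0996, 0.1179]
ee_rot: [2.7, -0.011, 1.893]
wrist_force: [-0.5, -0.0, 0.0]
width: 0.0283
finger_force: 0.0
```

```bash
python3 - <<'E'
from h import *
P=now(); t=np.radians(25); print(robot.get_obs()["joint_positions"],P[0],P[1].as_euler("xyz"))
G=arc(1.79,t); z=G[1].apply([0,0,1])
for Q in ((G[0]-.09*z,G[1]),(G[0]-.045*z,G[1]),G):
    print(row(P,Q,28),"->",Q[0].round(3))
s,t=snapshot("scene"),snapshot("top")
for n in("bail_grip","basket"):
    a=finder.landmark_of("scene",n)[:1];b=finder.landmark_of("top",n)[:1]
    print(n,a,b, tri(s,a[0]["xy"],t,b[0]["xy"]) if a and b else "")
E
```

```text
[-0.04612105 -0.61345577  2.10685052  0.17330081  1.24103113 -0.3885335 ] [0.40116063 0.09957451 0.11790903] [ 2.700231   -0.01091594  1.89333332]
-0.028 -0.041 0.032 0.003 -0.010 0.005 28 -> [0.4   0.096 0.113]
-0.035 -0.043 0.482 0.003 -0.010 0.005 28 -> [0.418 0.102 0.072]
-0.042 -0.045 0.932 0.003 -0.010 0.005 28 -> [0.436 0.108 0.032]
bail_grip [{'xy': [305.8, 241.6], 'confidence': 0.66}] [{'xy': [275.3, 252.8], 'confidence': 0.63}] (array([0.42918866, 0.10519461, 0.03283044]), [0.0006721193609921356, 0.0006721193609924817])
basket [] [{'xy': [264.0, 216.4], 'confidence': 0.66}]
```

Emit:
drive_tool(
  deltas="-0.03 -0.04 0.3 0 -0.01 0 28;-0.04 -0.04 0.6 0 -0.01 0 28;-0.04 -0.045 0.9 0 -0.01 0 28;-0.04 -0.045 0.93 0 -0.01 0 28;-0.04 -0.045 0.93 0 -0.01 0 28",
)

```text
time: 5.2
tool_pos: [0.4341, 0.1074, 0.0301]
ee_rot: [2.703, 0.001, 1.883]
wrist_force: [-0.7, 0.4, -0.1]
width: 0.0279
finger_force: 0.0
```

```bash
python3 - <<'E'
from h import *
P=now(); print(robot.get_obs()["joint_positions"],P[0],P[1].as_euler("xyz"))
s,t=snapshot("scene"),snapshot("top")
a=s["img"][190:290,260:390,::-1];b=t["img"][190:290,220:350,::-1]
cv2.imwrite("pics/p3.png",cv2.resize(np.hstack([a,b]),(800,308),interpolation=3))
E
```

```text
[ 0.00774754 -0.44061216  2.19048357  0.15283629  0.97594986 -0.36360106] [0.43412267 0.10739421 0.03008566] [2.70289523e+00 1.34299327e-03 1.88280184e+00]
```

View pics/p3.png

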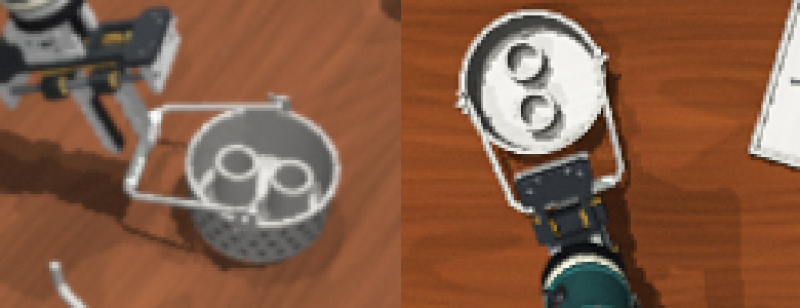

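The fingers seem to straddle the tube (crop about (140,140)), so I'll close and check the width.

Emit:
drive_tool(
  deltas="0 0 0 0 0 0 8;0 0 0 0 0 0 8;0 0 0 0 0 0 8;0 0 0 0 0 0 8",
)

```text
time: 5.7
tool_pos: [0.4351, 0.108, 0.0313]
ee_rot: [2.7, 0.002, 1.884]
wrist_force: [-0.1, 0.6, 0.3]
width: 0.0082
finger_force: 0.0
```

```bash
python3 - <<'E'
from h import *
o=robot.get_obs();P=now(); print(o["width"],o["finger_force"],o["wrist_force"],P[0],P[1].as_euler("xyz"))
s,t=snapshot("scene"),snapshot("top")
for n in("basket","sleeve_a_center"):
    for c in("scene","top"): print(n,c,finder.landmark_of(c,n)[:2])
m=finder.masks_of("top","basket")
if m: r=m[0]["region"]; print(m[0]["confidence"],r.sum(),atz(t,m[0]["xy"],.05))
E
```

```text
0.008207792017085602 0.0 [-0.10403117  0.5556191   0.33918774] [0.43512218 0.10797791 0.031348  ] [2.70000330e+00 2.27602420e-03 1.88382279e+00]
basket scene [{'xy': [344.5, 259.8], 'confidence': 0.78}]
basket top [{'xy': [261.2, 218.1], 'confidence': 0.6}]
sleeve_a_center scene [{'xy': [352.6, 251.1], 'confidence': 0.49}]
sleeve_a_center top [{'xy': [259.6, 208.5], 'confidence': 0.61}]
0.97 1625 [0.54072717 0.13749437 0.05      ]
```

```bash
python3 - <<'E'
from h import *
P=now(); g=P[0]-.019*P[1].apply([0,0,1])
out=[]
for c,(x0,y0) in(("scene",(270,200)),("top",(230,200))):
    s=snapshot(c); im=cv2.resize(s["img"][y0:y0+70,x0:x0+70,::-1],(400,400),interpolation=cv2.INTER_CUBIC); k=400/70
    for p,col in((P[0],(0,0,255)),(g,(0,255,255)),(arc(1.79,0)[0]+[0,0,.019],(0,255,0))):
        q=proj(s,p); cv2.circle(im,tuple(int(v) for v in((q-[x0,y0]+.5)*k)),3,col,-1); print(c,q)
    out.append(im)
cv2.imwrite("pics/p4.png",np.hstack(out))
E
```

```text
scene [307.69151539 242.27847589]
scene [305.09954332 238.00389963]
scene [305.42839916 238.01400041]
top [274.3229309  250.82973148]
top [274.67085058 253.14058469]
top [274.70583756 252.71877078]
```

View pics/p4.png

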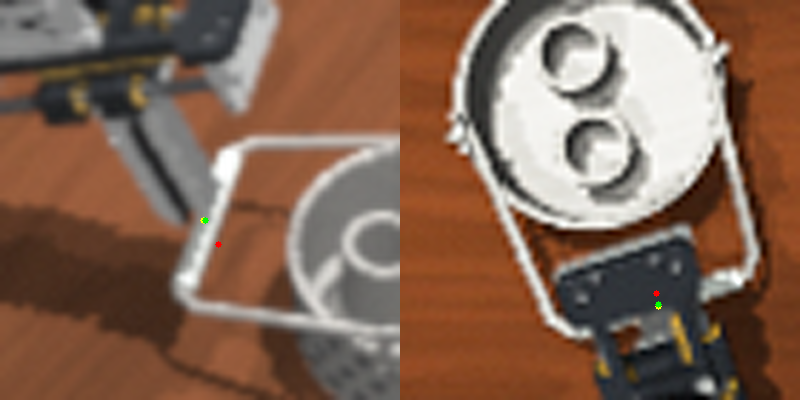

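The crop shows the closed fingertips at about (195,215), ending at the tube and partly hidden behind it, so the tube isn't between them. I'll check the tool against the camera using the earlier picture.

```bash
python3 - <<'E'
from h import *
s=snapshot("scene");t=snapshot("top"); print(s["fx"],t["fx"])
T=np.array([.44257,.08121,.10065]); r=R.from_euler("xyz",[2.392,-.0125,1.8847])
k=cv2.imread("pics/p2.png").shape[1]/320
for n,v in(("tcp",[0,0,0]),("f+",[0,.026,0]),("f-",[0,-.026,0])):
    p=T+r.apply(v); print(n,(proj(s,p)-[230,170]+.5)*k,(proj(t,p)-[200,180]+.5)*k+[400,0])
P=now();a=P[1].apply([0,1,0]); print(a)
for n,v in(("tcp",[0,0,0]),("f+",[0,.0165,0]),("f-",[0,-.0165,0]),("f+x",[.008,.0165,0]),("f-x",[-.008,.0165,0])):
    print(n,(proj(s,P[0]+P[1].apply(v))-[270,200]+.5)*400/70)
im=cv2.resize(s["img"][215:260,280:325,::-1],(600,600),interpolation=cv2.INTER_LANCZOS4)
cv2.imwrite("pics/p5.png",im)
E
```

```text
552.1640288630524 460.7186232686473
tcp [188.80203082 161.18412746] [605.0493653  169.80286105]
f+ [205.17183684 154.70599523] [599.34369926 153.69634062]
f- [172.77884355 167.52508994] [610.61952043 185.52684786]
[0.86029793 0.27932818 0.42645428]
tcp [218.22850819 244.4659737 ]
f+ [246.21454962 241.93447369]
f- [190.5063773  246.97360147]
f+x [250.21031285 230.45194794]
f-x [242.19445912 253.48690808]
```

View pics/p5.png

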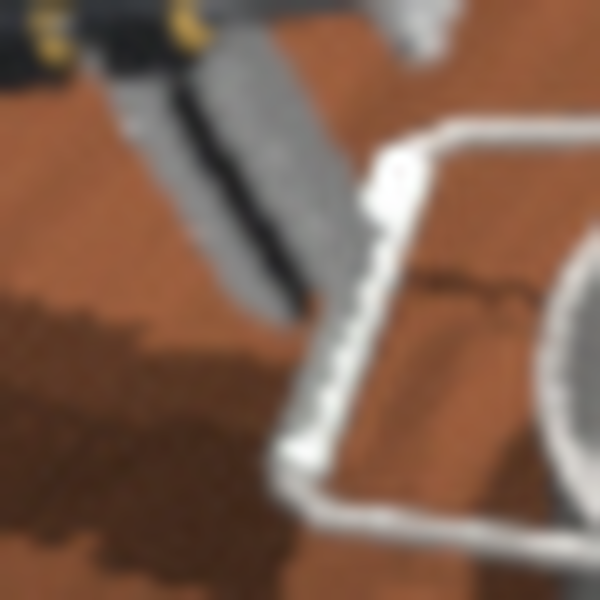

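Emit:
drive_tool(
  deltas="0 0 -0.4 0 0 0 8;0 0 -0.6 0 0 0 8;0 0 -0.6 0 0 0 8;0 0 -0.6 0 0 0 8",
)

```text
time: 6.65
tool_pos: [0.4107, 0.1001, 0.0849]
ee_rot: [2.7, 0.002, 1.884]
wrist_force: [-0.2, 0.0, 0.9]
width: 0.0079
finger_force: 0.0
```

```bash
python3 - <<'E'
from h import *
np.set_printoptions(precision=4,suppress=True)
P=now(); print(P[0],P[1].as_euler("xyz"))
out=[]
for c,(x0,y0,w) in(("scene",(265,190,70)),("top",(240,235,70))):
    s=snapshot(c); k=400/w; im=cv2.resize(s["img"][y0:y0+w,x0:x0+w,::-1],(400,400),interpolation=cv2.INTER_CUBIC)
    for v,col in(([0,0,0],(0,0,255)),([0,0,-.05],(0,255,255)),([0,.0165,0],(255,0,0)),([0,-.0165,0],(255,0,255))):
        q=proj(s,P[0]+P[1].apply(v)); cv2.circle(im,tuple(int(u) for u in((q-[x0,y0]+.5)*k)),3,col,-1)
    print(c,s["T"]); out.append(im)
cv2.imwrite("pics/p6.png",np.hstack(out))
E
```

```text
[0.4107 0.1001 0.0849] [2.7003 0.0023 1.8836]
scene [[ 0.8374 -0.4282  0.3396  0.9925]
 [ 0.5464  0.6412 -0.5388 -0.7646]
 [ 0.0129  0.6368  0.771   1.3007]
 [ 0.      0.      0.      1.    ]]
top [[ 0.      0.9976 -0.0686  0.385 ]
 [-1.      0.0003  0.0035 -0.0051]
 [ 0.0035  0.0686  0.9976  1.4687]
 [ 0.      0.      0.      1.    ]]
```

View pics/p6.png

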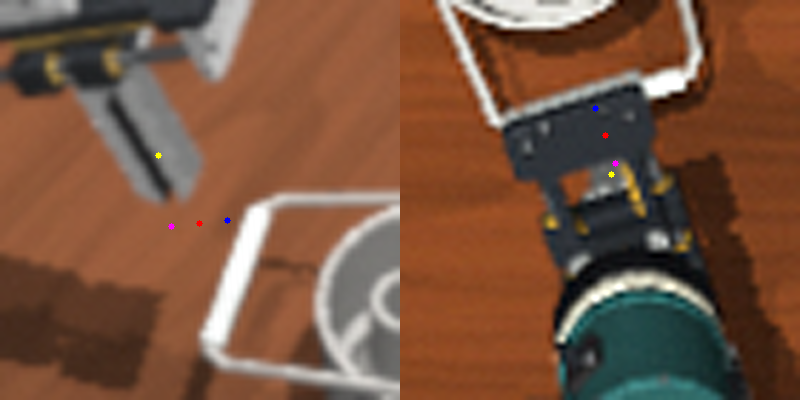

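The scene half shows the real fingertips at about crop (170,193), while the reported TCP projects to (199,223). In the picture the fingers end about 20–24 mm short of the reported TCP along the tool axis. I'll go deeper in guarded rows, watching the force.

Emit:
drive_tool(
  deltas="0 0.03 0 0 0 0 34;0 0.03 0.3 0 0 0 34;0 0.03 0.6 0 0 0 34;0 0.03 0.68 0 0 0 34;0 0.03 0.68 0 0 0 34",
)

```text
time: 7.25
tool_pos: [0.4392, 0.1101, 0.0224]
ee_rot: [2.706, 0.0, 1.884]
wrist_force: [0.1, 0.2, 0.1]
width: 0.034
finger_force: 0.0
```

Emit:
drive_tool(
  deltas="0 0 0.04 0 0 0 34;0 0 0.08 0 0 0 34;0 0 0.12 0 0 0 34;0 0 0.12 0 0 0 34",
)

```text
time: 7.65
tool_pos: [0.4457, 0.1114, 0.0141]
ee_rot: [2.701, 0.002, 1.884]
wrist_force: [-0.5, -1.3, -0.4]
width: 0.0338
finger_force: 0.0
```

Emit:
drive_tool(
  deltas="0 0 0 0 0 0 8;0 0 0 0 0 0 8;0 0 0 0 0 0 8;0 0 0 0 0 0 8",
)

```text
time: 8.05
tool_pos: [0.4452, 0.1113, 0.0137]
ee_rot: [2.702, 0.002, 1.884]
wrist_force: [-1.1, 0.0, -0.6]
width: 0.0108
finger_force: 30.0
```

```bash
python3 - <<'E'
from h import *
o=robot.get_obs();P=now(); print(o["width"],o["finger_force"],o["wrist_force"],P[0],P[1].as_euler("xyz"))
x0,y0,w=265,190,70;k=500/w
s=snapshot("scene"); im=cv2.resize(s["img"][y0:y0+w,x0:x0+w,::-1],(500,500),interpolation=cv2.INTER_CUBIC)
cv2.imwrite("pics/p7.png",im); cv2.imwrite("pics/full7.png",s["img"][...,::-1])
E
```

```text
0.010827895936406465 30.00015288591385 [-1.06838413  0.00993227 -0.58882655] [0.44517543 0.1113042  0.01372037] [2.70181426e+00 1.98251721e-03 1.88388287e+00]
```

Closed on the tube (10.8 mm wide, 30 N), so the grip holds. Now I'll swing the bail along its arc from here, turning with it first and then coming back to vertical.

```bash
cat > arc.py <<'E'
from h import *
P=now(); T0=P[0]-.038*P[1].apply([0,0,1]); h=np.array([np.cos(BY),np.sin(BY),0]); print(T0)
phis=[1.8-.12*i for i in range(1,16)]; 
def q(f):
    t=np.radians(25)-(1.8-f) if f>.9 else np.interp(f,[0,.9],[0,np.radians(25)-.9])
    T=T0+.12*((np.sin(1.8)-np.sin(f))*h+np.array([0,0,np.cos(f)-np.cos(1.8)])); p=pose(T,BY,t); return p[0]+.019*p[1].apply([0,0,1]),p[1]
B=P
for c in range(3):
    print(" ; ".join(row(B,q(f),8) for f in phis[5*c:5*c+5])); B=q(phis[5*c+4]); print(B[0])
E
python3 arc.py
```

```text
[0.42973126 0.10637214 0.04803183]
0.000 -0.008 -0.142 0.079 0.000 0.003 8 ; -0.000 0.002 -0.283 0.155 0.000 0.003 8 ; -0.000 0.028 -0.422 0.231 0.001 0.003 8 ; -0.000 0.072 -0.557 0.308 0.001 0.003 8 ; -0.001 0.131 -0.686 0.384 0.001 0.003 8
[0.42861227 0.10601493 0.08128684]
-0.000 -0.008 -0.142 0.076 -0.000 0.000 8 ; 0.000 0.002 -0.283 0.153 0.000 0.000 8 ; 0.000 0.061 -0.412 0.171 0.000 -0.000 8 ; 0.000 0.168 -0.523 0.132 0.000 0.000 8 ; 0.000 0.289 -0.624 0.093 0.000 -0.000 8
[0.46549762 0.11778967 0.1381374 ]
0.000 0.119 -0.109 -0.039 0.000 0.000 8 ; 0.000 0.249 -0.207 -0.079 0.000 0.000 8 ; 0.000 0.391 -0.293 -0.118 0.000 0.000 8 ; 0.000 0.540 -0.365 -0.157 -0.000 0.000 8 ; 0.000 0.697 -0.424 -0.197 0.000 0.000 8
[0.54105819 0.14191051 0.15729608]
```

Emit:
drive_tool(
  deltas="0 -0.01 -0.14 0.08 0 0 8;0 0 -0.28 0.155 0 0 8;0 0.03 -0.42 0.23 0 0 8;0 0.07 -0.555 0.31 0 0 8;0 0.13 -0.685 0.385 0 0 8",
)

```text
time: 8.6
tool_pos: [0.428, 0.106, 0.0819]
ee_rot: [-2.97, 0.002, 1.884]
wrist_force: [-1.0, -0.8, -3.4]
width: 0.0108
finger_force: 30.0
```

```bash
python3 - <<'E'
from h import *
o=robot.get_obs(); P=now(); print(P[0],P[1].as_euler("xyz"),o["width"],o["finger_force"],o["wrist_force"],o["joint_positions"])
s,t=snapshot("scene"),snapshot("top")
for n in("basket","bail_grip"):
    a,b=finder.landmark_of("scene",n)[:1],finder.landmark_of("top",n)[:1]; print(n,a,b,tri(s,a[0]["xy"],t,b[0]["xy"])[0] if a and b else"")
E
```

```text
[0.42795467 0.10601175 0.08193445] [-2.97043748e+00  2.01356729e-03  1.88381123e+00] 0.010831146776125206 29.994119703769684 [-0.96517314 -0.75904132 -3.40552201] [ 0.14083801  0.0310602   1.63710385 -0.031219    1.64173177 -0.17159008]
basket [{'xy': [343.3, 258.4], 'confidence': 0.95}] [] 
bail_grip [{'xy': [308.5, 222.3], 'confidence': 0.63}] []
```

Emit:
drive_tool(
  deltas="0 -0.01 -0.14 0.075 0 0 8;0 0 -0.28 0.15 0 0 8;0 0.06 -0.41 0.17 0 0 8;0 0.17 -0.52 0.13 0 0 8;0 0.29 -0.625 0.09 0 0 8",
)

```text
time: 9.4
tool_pos: [0.4642, 0.1178, 0.1379]
ee_rot: [-2.835, 0.002, 1.884]
wrist_force: [-0.3, 0.1, -3.9]
width: 0.0113
finger_force: 30.0
```

```bash
python3 - <<'E'
from h import *
o=robot.get_obs(); P=now(); print(P[0],P[1].as_euler("xyz"),o["width"],o["finger_force"],o["wrist_force"])
s,t=snapshot("scene"),snapshot("top")
cv2.imwrite("pics/p8.png",cv2.resize(np.hstack([s["img"][160:290,250:390,::-1],t["img"][160:290,210:350,::-1]]),(800,371),interpolation=3))
for n in("basket","bail_grip"):
    a,b=finder.landmark_of("scene",n)[:1],finder.landmark_of("top",n)[:1]; print(n,a,b,tri(s,a[0]["xy"],t,b[0]["xy"])[0] if a and b else"")
E
```

```text
[0.46423298 0.1177813  0.1379179 ] [-2.83524194e+00  1.51416052e-03  1.88355733e+00] 0.01127233727163847 29.9959659576416 [-0.3321672   0.08158382 -3.85432508]
basket [{'xy': [344.2, 259.2], 'confidence': 0.72}] [{'xy': [264.6, 218.5], 'confidence': 0.77}] [ 0.54163629  0.14408839 -0.01385432]
bail_grip [{'xy': [275.6, 350.1], 'confidence': 0.72}] [{'xy': [265.4, 235.6], 'confidence': 0.52}] [ 0.44477155  0.09429823 -0.5174635 ]
```

View pics/p8.png

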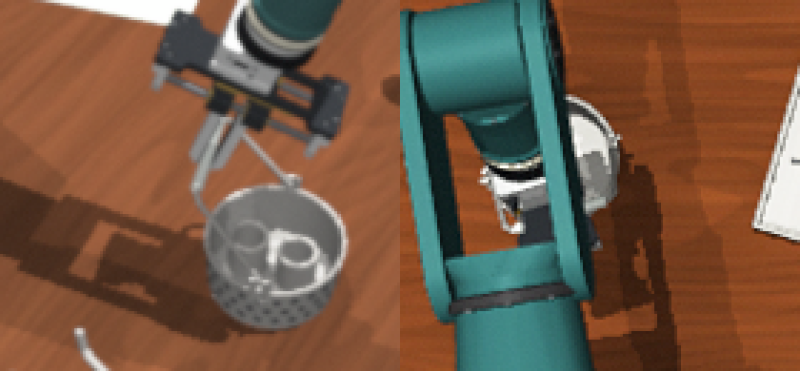

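The picture shows the bail between the fingers (crop about (205,150)), roughly half raised, with the basket still standing in place at (275,255). I'll continue to upright.

Emit:
drive_tool(
  deltas="0 0.12 -0.11 -0.04 0 0 8;0 0.25 -0.21 -0.08 0 0 8;0 0.39 -0.295 -0.12 0 0 8;0 0.54 -0.37 -0.16 0 0 8;0 0.7 -0.425 -0.195 0 0 8",
)

```text
time: 10.2
tool_pos: [0.542, 0.1425, 0.1601]
ee_rot: [3.137, 0.003, 1.884]
wrist_force: [-1.0, -1.1, 1.7]
width: 0.0113
finger_force: 30.0
```

Emit:
drive_tool(
  deltas="0 0 0 0 0 0 8;0 0 0 0 0 0 8;0 0 0 0 0 0 8",
)

```text
time: 10.5
tool_pos: [0.5424, 0.1427, 0.1599]
ee_rot: [3.137, 0.003, 1.884]
wrist_force: [-1.0, -0.4, 7.7]
width: 0.0112
finger_force: 30.0
```

```bash
python3 - <<'E'
from h import *
np.set_printoptions(precision=4,suppress=True)
o=robot.get_obs(); P=now(); print(P[0],P[1].as_euler("xyz"),o["width"],o["finger_force"],o["wrist_force"],o["wrist_torque"])
s,t=snapshot("scene"),snapshot("top")
for n in("basket","bail_grip"):
    a,b=finder.landmark_of("scene",n)[:1],finder.landmark_of("top",n)[:1]; print(n,a,b,tri(s,a[0]["xy"],t,b[0]["xy"])[0] if a and b else"")
print("expect grip",proj(s,C+[0,0,.195]),"basket",proj(s,C))
E
```

```text
[0.5424 0.1427 0.1599] [3.1373 0.003  1.8837] 0.011240751321773617 30.002465844154358 [-1.0312 -0.4411  7.6808] [-0.1848  0.0201  0.0111]
basket [{'xy': [342.8, 257.4], 'confidence': 0.89}] [{'xy': [263.0, 215.2], 'confidence': 0.7}] [ 0.5449  0.1433 -0.    ]
bail_grip [{'xy': [350.7, 213.6], 'confidence': 0.74}] [] 
expect grip [347.4576 212.7825] basket [343.1798 256.8542]
```

Emit:
drive_tool(
  deltas="0 0 -0.03 0 0 0 8;0 0 -0.08 0 0 0 8;0 0 -0.18 0 0 0 8;0 0 -0.3 0 0 0 8;0 0 -0.4 0 0 0 8",
)

```text
time: 11.3
tool_pos: [0.5416, 0.1429, 0.1987]
ee_rot: [3.141, 0.002, 1.884]
wrist_force: [-0.5, 0.3, -6.3]
width: 0.011
finger_force: 30.0
```

Emit:
drive_tool(
  deltas="0 0 -0.15 0 0 0 8;0 0 -0.3 0 0 0 8;0 0 -0.42 0 0 0 8;0 0 -0.5 0 0 0 8;0 0 -0.5 0 0 0 8",
)

```text
time: 11.8
tool_pos: [0.5422, 0.143, 0.25]
ee_rot: [3.137, 0.003, 1.884]
wrist_force: [0.1, -0.1, -5.8]
width: 0.0114
finger_force: 30.0
```

```bash
cat > trav.py <<'E'
from h import *
P=now(); L=.019
def q(x,y,yaw,z=.252): return np.array([x,y,z]), pose((0,0,0),yaw,0)[1]
h=np.array([np.cos(SY),np.sin(SY)]); pre=SEAT[:2]-.13*h; print("pre",pre)
W=[(P[0][0],P[0][1],BY),(.47,.06,.17),(.43,-.02,0.),(.425,-.10,-.15),(pre[0],pre[1],SY)]
B=P
for a,b in zip(W[:-1],W[1:]):
    print("d",np.hypot(b[0]-a[0],b[1]-a[1])); print(row(B,q(*b),8)); B=q(*b)
E
python3 - <<'E'
from h import *
o=robot.get_obs();print(o["tool_pos"],o["ee_rot"],o["wrist_force"],o["wrist_torque"],o["width"])
exec(open("trav.py").read())
s,t=snapshot("scene"),snapshot("top")
for n in("basket","bail_grip","sleeve_a_center"):
    a,b=finder.landmark_of("scene",n)[:2],finder.landmark_of("top",n)[:1]; print(n,a,b,tri(s,a[0]["xy"],t,b[0]["xy"])[0] if a and b else"")
E
```

```text
[0.54216123 0.14300736 0.25003811] [3.13728423e+00 2.58480906e-03 1.88381615e+00] [ 0.11760583 -0.09038041 -5.7614432 ] [-0.06317225 -0.10956512 -0.03953673] 0.011397882934172869
pre [ 0.4382806  -0.18282479]
d 0.10998847441013733
-0.568 -0.942 -0.022 0.003 0.001 0.091 8
d 0.08944271909999157
-0.721 -0.530 0.000 0.000 0.000 0.108 8
d 0.08015609770940699
-0.800 -0.050 0.000 0.000 0.000 0.095 8
d 0.08388277963986085
-0.799 0.255 0.000 0.000 0.000 0.087 8
basket [{'xy': [348.4, 238.0], 'confidence': 0.92}, {'xy': [156.1, 405.7], 'confidence': 0.64}] [{'xy': [259.6, 214.5], 'confidence': 0.79}] [0.5443982  0.15022138 0.08135003]
bail_grip [{'xy': [349.8, 189.5], 'confidence': 0.61}] [{'xy': [391.1, 198.8], 'confidence': 0.66}] [ 0.59015403 -0.13113376  0.54441566]
sleeve_a_center [{'xy': [353.7, 231.3], 'confidence': 0.73}, {'xy': [274.5, 297.4], 'confidence': 0.23}] []
```

Lifted; the wrist carries about 6 N, which is the basket's weight. Carrying it to the front of the hook.

Emit:
drive_tool(
  deltas="-0.06 -0.1 -0.02 0 0 0.01 8;-0.17 -0.28 -0.02 0 0 0.03 8;-0.29 -0.48 -0.02 0 0 0.05 8;-0.41 -0.68 -0.02 0 0 0.07 8;-0.53 -0.88 -0.02 0 0 0.09 8",
)

```text
time: 12.7
tool_pos: [0.4726, 0.0642, 0.2502]
ee_rot: [3.141, 0.002, 1.74]
wrist_force: [0.4, 0.4, -6.3]
width: 0.0107
finger_force: 30.0
```

Emit:
drive_tool(
  deltas="-0.17 -0.17 0 0 0 0.02 8;-0.35 -0.32 0 0 0 0.04 8;-0.5 -0.44 0 0 0 0.06 8;-0.64 -0.54 0 0 0 0.08 8;-0.77 -0.6 0 0 0 0.11 8",
)

```text
time: 13.2
tool_pos: [0.4265, -0.0218, 0.2506]
ee_rot: [3.14, 0.002, 1.567]
wrist_force: [-0.8, 0.5, -7.0]
width: 0.0109
finger_force: 30.0
```

Emit:
drive_tool(
  deltas="-0.16 -0.02 0 0 0 0.02 8;-0.32 -0.04 0 0 0 0.04 8;-0.48 -0.05 0 0 0 0.06 8;-0.64 -0.05 0 0 0 0.08 8;-0.8 -0.05 0 0 0 0.095 8",
)

```text
time: 13.7
tool_pos: [0.422, -0.1016, 0.2506]
ee_rot: [3.139, 0.002, 1.418]
wrist_force: [1.0, 0.1, -5.6]
width: 0.0114
finger_force: 30.0
```

```bash
python3 - <<'E'
from h import *
o=robot.get_obs();print(o["tool_pos"],o["ee_rot"],o["wrist_force"],o["width"])
h=np.array([np.cos(SY),np.sin(SY)]); pre=SEAT[:2]-.13*h
print(row(now(),(np.array([*pre,.252]),pose((0,0,0),SY,0)[1]),8))
E
```

```text
[ 0.42204096 -0.10155364  0.25058652] [3.13927073e+00 1.75141880e-03 1.41830398e+00] [ 1.03940961  0.09005577 -5.6327921 ] 0.011393949160903643
-0.779 0.284 -0.012 0.002 0.001 0.085 8
```

Emit:
drive_tool(
  deltas="-0.16 0.05 -0.01 0 0 0.02 8;-0.35 0.11 -0.01 0 0 0.04 8;-0.53 0.18 -0.01 0 0 0.06 8;-0.69 0.25 -0.01 0 0 0.08 8;-0.78 0.285 -0.01 0 0 0.085 8",
)

```text
time: 14.2
tool_pos: [0.4393, -0.1837, 0.2514]
ee_rot: [3.139, 0.002, 1.284]
wrist_force: [0.6, -0.6, -6.1]
width: 0.0112
finger_force: 30.0
```

Emit:
drive_tool(
  deltas="0 0 0 0 0 0 8;0 0 0 0 0 0 8;0 0 0 0 0 0 8;0 0 0 0 0 0 8;0 0 0 0 0 0 8",
)

```text
time: 14.7
tool_pos: [0.4394, -0.1818, 0.2515]
ee_rot: [3.139, 0.002, 1.288]
wrist_force: [-0.5, -0.5, -6.5]
width: 0.0109
finger_force: 30.0
```

```bash
python3 - <<'E'
from h import *
o=robot.get_obs();P=now();print(o["tool_pos"],o["ee_rot"],o["wrist_force"],o["width"])
print(row(P,(np.array([*SEAT[:2],.252]),pose((0,0,0),SY,0)[1]),8))
out=[]
h=np.array([np.cos(SY),np.sin(SY),0]);l=np.array([-h[1],h[0],0])
for c,(x0,y0,w,hh) in(("scene",(215,215,130,150)),("top",(335,150,130,150))):
    s=snapshot(c);k=3.07; im=cv2.resize(s["img"][y0:y0+hh,x0:x0+w,::-1],(400,460),interpolation=cv2.INTER_CUBIC)
    G=P[0]+[0,0,.035]
    for p,col in((G+.046*l,(0,0,255)),(G-.046*l,(0,0,255)),(SEAT+.034*l-.03*h+[0,0,0],(0,255,0)),(SEAT-.034*l-.03*h,(0,255,0)),(SEAT+.034*l+.1*h,(0,255,0)),(SEAT-.034*l+.1*h,(0,255,0))):
        q=proj(s,p); cv2.circle(im,tuple(int(u) for u in((q-[x0,y0]+.5)*k)),2,col,-1)
    out.append(im)
cv2.imwrite("pics/p9.png",np.hstack(out))
E
```

```text
[ 0.43939676 -0.18176515  0.25148573] [3.13943149e+00 1.55797336e-03 1.28770650e+00] [-0.50154691 -0.45051119 -6.50502819] 0.01085446044013172
-0.017 1.292 -0.002 0.001 0.001 0.002 8
```

View pics/p9.png

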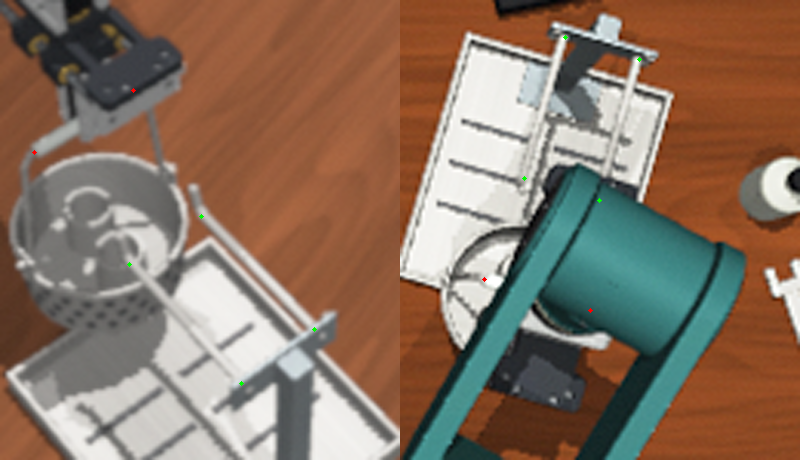

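The picture shows the basket hanging level. The projected prong points lie on both prongs (scene crop (130,263) and (201,216)), and the tube end at (34,152) agrees to a few mm. Advancing along the prongs.

Emit:
drive_tool(
  deltas="0 0.07 0 0 0 0 8;0 0.19 0 0 0 0 8;0 0.33 0 0 0 0 8;0 0.48 0 0 0 0 8;0 0.62 0 0 0 0 8",
)

```text
time: 15.3
tool_pos: [0.5006, -0.2, 0.251]
ee_rot: [3.14, 0.001, 1.287]
wrist_force: [-0.8, 0.3, -6.4]
width: 0.0111
finger_force: 30.0
```

Emit:
drive_tool(
  deltas="-0.01 0.15 0 0 0 0 8;-0.02 0.3 0 0 0 0 8;-0.02 0.45 0 0 0 0 8;-0.02 0.58 0 0 0 0 8;-0.02 0.66 0 0 0 0 8",
)

```text
time: 15.8
tool_pos: [0.5635, -0.2204, 0.2503]
ee_rot: [3.14, 0.001, 1.287]
wrist_force: [-0.2, -0.3, -6.9]
width: 0.0112
finger_force: 30.0
```

```bash
python3 - <<'E'
from h import *
o=robot.get_obs();P=now();print(o["tool_pos"],o["ee_rot"],o["wrist_force"],o["width"])
print(row(P,(np.array([*SEAT[:2],.211]),pose((0,0,0),SY,0)[1]),8))
s=snapshot("scene")
for n in("basket","bail_grip","hook_seat"): 
    a=finder.landmark_of("scene",n)[:1]; print(n,a)
print(proj(s,P[0]+[0,0,.035]),proj(s,SEAT))
E
```

```text
[ 0.56347031 -0.22038352  0.2503433 ] [3.14033222e+00 8.27807350e-04 1.28706466e+00] [-0.21586116 -0.31519755 -6.93327001] 0.011205236625345477
0.007 -0.007 0.393 0.001 0.001 0.001 8
basket [{'xy': [281.8, 336.5], 'confidence': 0.78}]
bail_grip [{'xy': [278.6, 291.3], 'confidence': 0.52}]
hook_seat [{'xy': [276.4, 296.6], 'confidence': 0.58}]
[275.99269258 290.26060124] [276.73492953 301.14604037]
```

Emit:
drive_tool(
  deltas="0 0.03 0.05 0 0 0 8;0 0.05 0.13 0 0 0 8;0 0.05 0.21 0 0 0 8;0 0.05 0.28 0 0 0 8;0 0.05 0.32 0 0 0 8",
)

```text
time: 16.5
tool_pos: [0.5659, -0.221, 0.218]
ee_rot: [-3.141, 0.001, 1.287]
wrist_force: [-0.6, -0.4, -5.7]
width: 0.0112
finger_force: 30.0
```

Emit:
drive_tool(
  deltas="0 0 0.01 0 0 0 8;0 0 0.02 0 0 0 8;0 0 0.03 0 0 0 8;0 0 0.04 0 0 0 8;0 0 0.04 0 0 0 8",
)

```text
time: 17.0
tool_pos: [0.5666, -0.2214, 0.2157]
ee_rot: [3.14, 0.001, 1.287]
wrist_force: [-0.9, 0.3, -5.7]
width: 0.0113
finger_force: 30.0
```

Emit:
drive_tool(
  deltas="0 0 0.01 0 0 0 8;0 0 0.02 0 0 0 8;0 0 0.03 0 0 0 8;0 0 0.03 0 0 0 8",
)

```text
time: 17.4
tool_pos: [0.5665, -0.2213, 0.2123]
ee_rot: [3.14, 0.001, 1.287]
wrist_force: [0.9, 0.3, -6.8]
width: 0.0109
finger_force: 30.0
```

Emit:
drive_tool(
  deltas="0 0 0.01 0 0 0 8;0 0 0.02 0 0 0 8;0 0 0.02 0 0 0 8",
)

```text
time: 17.7
tool_pos: [0.5667, -0.2214, 0.2109]
ee_rot: [3.139, 0.001, 1.287]
wrist_force: [-0.1, 0.6, -4.8]
width: 0.0116
finger_force: 30.0
```

Emit:
drive_tool(
  deltas="0 0 0.01 0 0 0 8;0 0 0.01 0 0 0 8;0 0 0.01 0 0 0 8",
)

```text
time: 18.0
tool_pos: [0.5667, -0.2214, 0.2107]
ee_rot: [3.138, 0.001, 1.287]
wrist_force: [-1.6, 1.6, -0.4]
width: 0.0108
finger_force: 30.0
```

Emit:
drive_tool(
  deltas="0 0 0.01 0 0 0 8;0 0 0.01 0 0 0 8;0 0 0.01 0 0 0 8",
)

```text
time: 18.3
tool_pos: [0.5668, -0.2215, 0.2105]
ee_rot: [3.137, 0.002, 1.287]
wrist_force: [-2.9, 1.3, 6.4]
width: 0.0111
finger_force: 30.0
```

Emit:
drive_tool(
  deltas="0 0 -0.01 0 0 0 14;0 0 -0.01 0 0 0 20;0 0 -0.01 0 0 0 30;0 0 -0.01 0 0 0 30;0 0 -0.01 0 0 0 30",
)

```text
time: 18.8
tool_pos: [0.5666, -0.2214, 0.2091]
ee_rot: [3.14, 0.001, 1.287]
wrist_force: [0.6, 0.3, -0.5]
width: 0.0298
finger_force: 0.0
```

```bash
python3 - <<'E'
from h import *
o=robot.get_obs();print(o["tool_pos"],o["wrist_force"],o["width"],o["finger_force"])
s=snapshot("scene")
for n in("basket","bail_grip"): print(n,finder.landmark_of("scene",n)[:1])
print(proj(s,SEAT+[.0,0,.006]),proj(s,SEAT+[0,0,-.189]))
cv2.imwrite("pics/p10.png",cv2.resize(s["img"][240:390,200:350,::-1],(600,600),interpolation=3))
E
```

```text
[ 0.56662715 -0.22136533  0.2091171 ] [ 0.58795419  0.2844522  -0.52982905] 0.02984091655344029 0.0
basket [{'xy': [276.4, 344.0], 'confidence': 0.68}]
bail_grip [{'xy': [279.1, 301.8], 'confidence': 0.48}]
[276.64655598 299.69226714] [279.22041041 342.03300103]
```

View pics/p10.png

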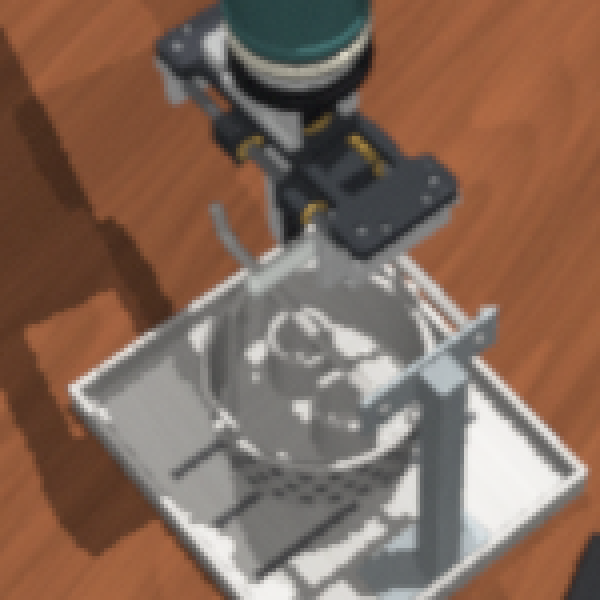

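The basket hangs on the prongs with the tube behind the tip (crop about (280,270)), and both sleeves are inside. The fingers are open and force-free, so I'll withdraw straight up.

Emit:
drive_tool(
  deltas="0 0 -0.05 0 0 0 30;0 0 -0.15 0 0 0 30;0 0 -0.3 0 0 0 30;0 0 -0.5 0 0 0 30;0 0 -0.7 0 0 0 30",
)

```text
time: 19.45
tool_pos: [0.5665, -0.2213, 0.2812]
ee_rot: [3.139, 0.001, 1.287]
wrist_force: [0.1, -0.1, 0.7]
width: 0.03
finger_force: 0.0
```

Emit:
drive_tool(
  deltas="0 0 -0.3 0 0 0 30;0 0 -0.6 0 0 0 30;0 0 -0.6 0 0 0 30;0 0 -0.6 0 0 0 30;0 0 -0.6 0 0 0 30",
)

```text
time: 19.95
tool_pos: [0.5661, -0.221, 0.3381]
ee_rot: [-3.141, 0.001, 1.287]
wrist_force: [-0.1, 0.1, -0.5]
width: 0.0299
finger_force: 0.0
```

Emit:
drive_tool(
  deltas="0 0 0 0 0 0 30;0 0 0 0 0 0 30;0 0 0 0 0 0 30;0 0 0 0 0 0 30;0 0 0 0 0 0 30",
)

```text
time: 20.45
tool_pos: [0.5664, -0.2211, 0.3394]
ee_rot: [3.14, 0.001, 1.287]
wrist_force: [0.5, -0.2, -0.2]
width: 0.0299
finger_force: 0.0
```

```bash
python3 - <<'E'
from h import *
L=[]
for i in range(10):
    s=snapshot("scene"); a=finder.masks_of("scene","basket")[:1]; g=finder.landmark_of("scene","bail_grip")[:1]
    L.append((a[0]["xy"] if a else None,g[0]["xy"] if g else None))
print(L[::3]); print(robot.get_obs()["tool_pos"],robot.get_obs()["wrist_force"],proj(s,SEAT+[0,0,.006]))
E
```

```text
[([285.6, 328.7], [279.1, 299.0]), ([273.2, 330.2], [275.6, 300.8]), ([284.3, 327.6], [279.5, 305.0]), ([283.5, 328.1], [276.5, 302.5])]
[ 0.56642798 -0.22112575  0.33955743] [-0.56498316 -0.46642403  0.86132456] [276.64655598 299.69226714]
```

The basket is hanging and the readings show no drift, so I'm handing in.

```bash
python3 -c "
from bench import robot
print(robot.close_job())"
```

```text
the job is handed in; nothing more can be done
None
```

The job is handed in at about 21 s: the bail was raised on the bench, and the basket now hangs by its grip on both prongs behind the tips with both sleeves inside; the hand-in call returned no verdict.

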